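# Make up the red tool set on the shop counter

## Robot

A 6-joint arm with a two-finger parallel gripper is mounted at the origin on the work surface. World frame = base frame: x ahead of the robot, y to its left, z up, the work surface at z = 0. Lengths are in m, angles in degrees, forces in N, time in s.
With the tool pointing down it reaches from about 0.25 to 0.725 m from the base axis. Payload 9.7 kg.
Tool frame: the origin (TCP) lies at the very end of the fingers, on their centre line; the grasp point (between the pads) lies 19 mm behind it; z points along the fingers, x is the direction in which the jaws open and shut, and the axes are right-handed (so a half turn about z gives the same grasp; the last joint's range is limited). The gripper opens to 85 mm and grips with 20 to 120 N. Pads are 22 mm wide; open, the fingers measure 114 mm over their backs; the gripper's body (76 mm by 85 mm) begins 54 mm behind the grasp point. The pads swing forward as they close: fully open they stand 13 mm farther back than shut.
Start: joints at [74.198, 4.979, 10.078, 95.1, 0, 90], TCP at [0.15, 0.529, 0.231] pointing down, gripper open.
Joint ranges: [-179.16, 179.16], [-48.56, 103.87], [-65.8, 70.77], [-126.05, 130.52], [-82.76, 87.17], [-180, 180]. Speed limits (degrees/s): [127.2, 127.2, 147.25, 180, 180, 180].

## Interface

Orientations are given as [roll, pitch, yaw] about the fixed x, y, z axes, in that order (R = Rz(yaw) Ry(pitch) Rx(roll)).
In Python, from station import env gives the robot as it stands. The module is installed in compiled form; this text tells all that it offers.
- The arm moves only by the tool servo_tool, never from a script. Its argument "plan" is a list of rows, each an object with "linear": the shift along the world's x, y, z in m, a list of three; "turn": the turn, a rotation vector about the world's x, y, z in degrees, a list of three; "jaw": the opening in per cent of the stroke, from 0 (shut) to 100 (fully open). A call has 1 to 8 rows; each row is the pose to reach, as a shift and turn from the pose commanded when the call began; what a row does not reach only later rows make up. A row lasts 1/12 s, in which the tool goes at most 41.7 mm and 7.16 degrees, less where a joint would pass 70% of its speed; a pose out of reach is approached as far as the arm can. A call with a gripper value outside its range is refused whole. The fingers move at their own pace and stop on an object; "force" is the grip in N (left out, the last holds). Time passes only in rows, so rows that repeat a pose let the fingers close. It gives the time, the measured TCP pose, the force and the opening at its end, in the units of the state.
- env.get_obs(): the state, without advancing time (a new reading comes with each control period).
- env.read_camera(name): name is "scene" or "top" or "wrist"; returns the picture (400x640x3 uint8, red, green, blue); there is no depth.
- env.camera_info(name): a dict with "K" (3x3 intrinsics, pixels), "rvec" (rotation vector, rad) and "tvec" (3), from world to camera coordinates, as OpenCV has them; the wrist camera has in their place "hand_eye" (4x4, takes a point from camera to tool coordinates, whose origin is the TCP and whose axes are the tool frame's). Camera axes: x right, y down, z forward; pixel columns grow to the right and rows downward; lengths in m; the calibration is good to about 2 mm. A picture is of the moment at which its call begins: read the wrist's pose just before it. camera_info takes no time and is no camera call.
- env.finish_job(): hands the job in, once; it reports no verdict.
The state is a dict: "time_s": time; "joint_pos": joint angles; "joint_vel": joint speeds; "joint_torque": joint torques, N m; "ee_pos": TCP position; "tcp_rot": TCP orientation; "force": force on the tool from outside, world axes, zero at the start; "moment": the same for the moment, N m; "opening": finger opening in m.
Only numpy, scipy, OpenCV 4.12 (cv2) and the standard library are available. Lean on these libraries where they do the work, as an engineer would, in place of code of your own. Each camera call takes 0.05 s, during which the arm holds its last target. There are 200 camera calls.

## Task

Make up the red set in the grey kit tray: lay the red pliers, the red screwdriver and the red tape measure flat in the tray, each centred on the white outline of its own kind (either way round). Leave the blue look-alikes where they lie.

Things in the scene. Friction and masses are not known exactly. Their poses are not given: they have to be found in the camera images.
- red_pliers: red-handled combination pliers lying flat, rigid (they do not open), 152 long x 48 (at the grip ends) x 18 high. Origin: middle of the underside. x runs along the tool, steel jaws at +x (to +76), red grips towards -x (to -76); z up. At the origin the two grips are straight and parallel for 22 either side, 36 wide over both (y): the place to grasp. 0.15 to 0.3 kg. To collect. Sizes in mm
- blue_pliers: blue-handled combination pliers lying flat, rigid (they do not open), 152 long x 48 (at the grip ends) x 18 high. Origin: middle of the underside. x runs along the tool, steel jaws at +x (to +76), blue grips towards -x (to -76); z up. At the origin the two grips are straight and parallel for 22 either side, 36 wide over both (y): the place to grasp. 0.15 to 0.3 kg. Look-alike, leave it. Sizes in mm
- red_screwdriver: red stubby screwdriver lying down, 140 long. Square-section red handle with rounded edges 26 x 26 from x = -70 to +14, thin steel blade to x = +70 at height 13. Origin: middle of the length, underside of the handle; x along the tool towards the blade tip, z up. Grasp the handle across y at the origin or up to 30 towards -x. 0.06 to 0.13 kg. To collect. Sizes in mm
- blue_screwdriver: blue stubby screwdriver lying down, 140 long. Square-section blue handle with rounded edges 26 x 26 from x = -70 to +14, thin steel blade to x = +70 at height 13. Origin: middle of the length, underside of the handle; x along the tool towards the blade tip, z up. Grasp the handle across y at the origin or up to 30 towards -x. 0.06 to 0.13 kg. Look-alike, leave it. Sizes in mm
- red_tape: compact red tape measure lying flat, a rounded block 50 (x) x 46 (y) x 28 high with a black disc on top and a small dark steel hook that stands out 4 at +x. Origin: middle of the underside; z up. Grasp across y (46). 0.1 to 0.21 kg. To collect. Sizes in mm
- blue_tape: compact blue tape measure lying flat, a rounded block 50 (x) x 46 (y) x 28 high with a black disc on top and a small dark steel hook that stands out 4 at +x. Origin: middle of the underside; z up. Grasp across y (46). 0.1 to 0.21 kg. Look-alike, leave it. Sizes in mm
- bay_pliers: black bay (fixed) of the grey kit tray, white outline of pliers on its floor, to size, centred on the origin, long way along x. Inside 170 (x) x 90 (y). Origin: middle of its underside, 4 below the bay floor. Above the counter: bay floor 9, bay rim (4 thick) 17, tray wall 16. Three bays side by side, 100 apart along y, in any order (mm)
- bay_screwdriver: black bay (fixed) of the grey kit tray, white outline of a screwdriver on its floor, to size, centred on the origin, long way along x. Inside 170 (x) x 90 (y). Origin: middle of its underside, 4 below the bay floor. Above the counter: bay floor 9, bay rim (4 thick) 17, tray wall 16. Three bays side by side, 100 apart along y, in any order (mm)
- bay_tape: black bay (fixed) of the grey kit tray, white outline of a square tape measure on its floor, to size, centred on the origin, long way along x. Inside 170 (x) x 90 (y). Origin: middle of its underside, 4 below the bay floor. Above the counter: bay floor 9, bay rim (4 thick) 17, tray wall 16. Three bays side by side, 100 apart along y, in any order (mm)

How it is judged (in metres and radians):
At the end, for the whole second after the job is handed in: Each red tool lies flat (top up, within 0.15 rad) on the floor of the bay with its own outline, its middle within 15 mm of the outline's middle, pliers and screwdriver along the bay within 0.3 rad either way round, all released and at rest; every blue tool is within 30 mm of where it began (horizontal distance between red_pliers and bay_pliers below 0.015 m and z of red_pliers in the frame of bay_pliers between 0 and 0.009 m and angle between each of red_pliers, red_screwdriver, red_tape's own z axis and vertical below 0.15 rad and linear speed of each of red_pliers, red_screwdriver, red_tape below 0.02 m/s and angular speed of each of red_pliers, red_screwdriver, red_tape below 0.2 rad/s and angle between the x axis of red_pliers and the x axis of bay_pliers, either way round below 0.3 rad and horizontal distance between red_screwdriver and bay_screwdriver below 0.015 m and z of red_screwdriver in the frame of bay_screwdriver between 0 and 0.009 m and angle between the x axis of red_screwdriver and the x axis of bay_screwdriver, either way round below 0.3 rad and horizontal distance between red_tape and bay_tape below 0.015 m and z of red_tape in the frame of bay_tape between 0 and 0.009 m and distance of each of blue_pliers, blue_screwdriver, blue_tape from where it was at the start of the episode below 0.03 m); the robot touches nothing.
It fails at once if the blue pliers is moved by more than 30 mm (distance of blue_pliers from where it was at the start of the episode above 0.03 m).
It fails at once if the blue screwdriver is moved by more than 30 mm (distance of blue_screwdriver from where it was at the start of the episode above 0.03 m).
It fails at once if the blue tape is moved by more than 30 mm (distance of blue_tape from where it was at the start of the episode above 0.03 m).
It also fails if it takes over 88 s, if anything falls off the work surface, if the arm or the gripper's body presses on something with over 40 N, if the wrist force passes 120 N, or if a joint passes its speed limit or range.

## Working session

There is one attempt and no reset: what is moved stays moved. The work goes in short steps, Python scripts to look and compute and a tool call to move; the robot and the scene stay as the last step left them, time stands still between calls to the robot, and variables do not carry over. Pictures are saved under pics/ and viewed, about 12 in all and at most 16, crops included, and the job is handed in when it is done.

Besides the shell and the picture viewer there is one more tool, called after "Call:" as name([rows], argument=value, ...), one row to a line, values as JSON. servo_tool: Moves the arm, as the interface text tells. Its arguments: {"type":"object","properties":{"plan":{"type":"array"},"force":{"type":"number"}},"required":["plan"]}

```bash
mkdir -p pics; cat > h.py <<'E'
import numpy as np, cv2
from station import env
from scipy.spatial.transform import Rotation as R
def save(n,f,crop=None,s=1):
    p=env.read_camera(n)[:,:,::-1]
    if crop: a,b,c,d=crop; p=p[b:d,a:c]
    cv2.imwrite('pics/'+f,cv2.resize(p,None,fx=s,fy=s,interpolation=cv2.INTER_CUBIC))
def pix(n,uv,z,obs=None):
    ci=env.camera_info(n); K=np.array(ci['K'])
    if n=='wrist':
        o=obs or env.get_obs(); H=np.array(ci['hand_eye'])
        Rt=R.from_euler('xyz',o['tcp_rot'],degrees=True).as_matrix()
        Rw=Rt@H[:3,:3]; c=Rt@H[:3,3]+np.array(o['ee_pos'])
    else:
        Rw=cv2.Rodrigues(np.array(ci['rvec'],float))[0].T; c=-Rw@np.array(ci['tvec']).ravel()
    uv=np.atleast_2d(np.array(uv,float)); z=np.broadcast_to(z,len(uv))
    d=(Rw@np.linalg.inv(K)@np.c_[uv,np.ones(len(uv))].T).T
    return c+d*((z-c[2])/d[:,2])[:,None]
E
python3 - <<'E'
from h import *
print(env.get_obs())
for n in('scene','top','wrist'):print(n,env.camera_info(n))
save('top','top1.png',None,1.25);save('scene','scene1.png')
E
```

```text
{'time_s': 0.0, 'joint_pos': array([ 7.41976624e+01,  5.01266747e+00,  1.00333611e+01,  9.50989095e+01,
       -7.82225921e-04,  9.00007961e+01]), 'joint_vel': array([-0.06038257,  0.16344577, -0.01515316,  0.0173447 , -0.01572107,
        0.08557652]), 'joint_torque': array([-4.09832501e-03, -5.20391357e+01,  4.64806151e+01,  1.61282031e-02,
       -2.64201080e-04, -7.03210802e-06]), 'ee_pos': array([0.14971704, 0.52899213, 0.23055824]), 'tcp_rot': array([1.79999217e+02, 7.82158670e-02, 7.41968663e+01]), 'force': array([-0.09205488, -0.23441913, -1.04246767]), 'moment': array([ 0.03802853, -0.0355353 ,  0.04874275]), 'opening': 0.08586188307451123}
scene {'K': array([[435.03605048,   0.        , 325.64167845],
       [  0.        , 435.03605048, 200.23360047],
       [  0.        ,   0.        ,   1.        ]]), 'rvec': array([ 2.01676839,  1.62528405, -0.53111196]), 'tvec': array([-0.10940076, -0.37905835,  1.40817328])}
top {'K': array([[405.20674134,   0.        , 320.07994157],
       [  0.        , 405.20674134, 198.09048575],
       [  0.        ,   0.        ,   1.        ]]), 'rvec': array([ 2.12400378, -2.13678208,  0.11043327]), 'tvec': array([0.0243518 , 0.51517653, 0.87980756])}
wrist {'K': array([[315.13288748,   0.        , 315.36582182],
       [  0.        , 315.13288748, 199.74554358],
       [  0.        ,   0.        ,   1.        ]]), 'hand_eye': array([[ 9.99999990e-01, -1.26946009e-04, -5.38690576e-05,
        -8.71467878e-04],
       [ 1.37060281e-04,  9.58036349e-01,  2.86646709e-01,
        -7.25240320e-02],
       [ 1.52198595e-05, -2.86646713e-01,  9.58036357e-01,
        -1.40601216e-01],
       [ 0.00000000e+00,  0.00000000e+00,  0.00000000e+00,
         1.00000000e+00]])}
```

View pics/top1.png

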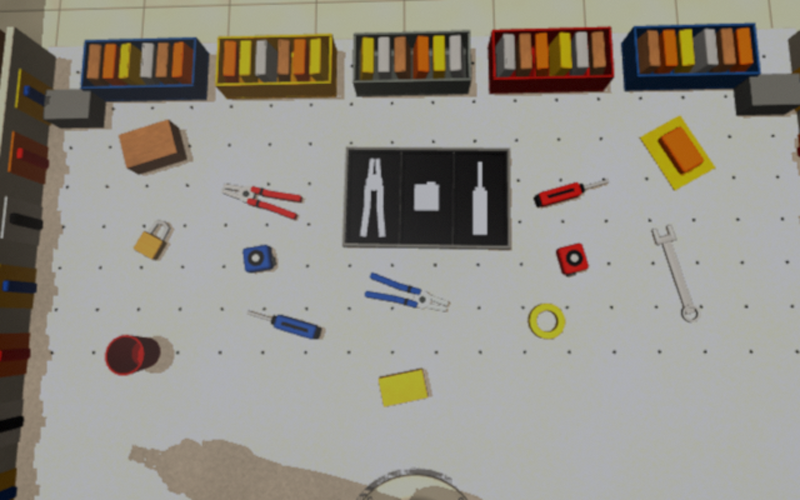

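The top view shows, in 1.25x pixels, the tray at (345-510, 150-247) with pliers, tape and screwdriver bays from left to right. Red pliers are at (262,200), the red screwdriver at (570,192) and red tape at (572,259). The blue tools lie between them. I'll enlarge this.

```bash
python3 - <<'E'
from h import *
save('top','top2.png',(170,110,500,280),2.4)
E
```

```text
(no output)
```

View pics/top2.png

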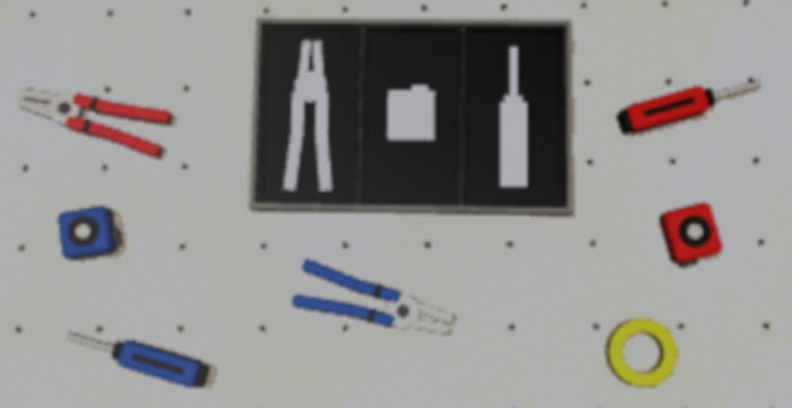

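The crop shows the red pliers with jaw tip (21,98) and grip ends (172,118) and (160,153). The red screwdriver runs from its butt (623,122) to its tip (759,85). Red tape has its disc at (694,231) and hook at (686,264). The outlines run (311,41)-(308,190), square (388-435, 88-140), and (513,46)-(513,187).

```bash
python3 - <<'E'
from h import *
np.set_printoptions(precision=4,suppress=True)
def P(l,z): 
    return pix('top',(np.array(l,float)+.5)/2.4-.5+[170,110],z)[:,:2]
def ax(n,a,b): 
    d=a-b; print(n,'mid',(a+b)/2,'len',np.hypot(*d),'yaw of x',np.degrees(np.arctan2(d[1],d[0])))
q=P([(21,98),(166,136)],.01); ax('pl',*q)
q=P([(759,85),(623,122)],.013); ax('sd',*q)
q=P([(686,264),(694,231)],[.015,.028]); ax('tape',*q); print(q[1])
q=P([(311,41),(308,190)],.009); ax('bpl',*q)
q=P([(513,46),(513,187)],.009); ax('bsd',*q)
q=P([(388,88),(435,88),(435,140),(388,140)],.009); print('btape',q.mean(0),q)
q=P([(260,20),(571,24),(574,213),(251,210)],.016); print('tray',q.mean(0),q)
q=P([(375,282),(347,285),(163,363),(85,231)],.01);print('blue',q)
E
```

```text
pl mid [0.6172 0.2886] len 0.15283322261476812 yaw of x 74.59885789964498
sd mid [ 0.6224 -0.2987] len 0.13675242978457328 yaw of x -75.1235695775389
tape mid [ 0.4811 -0.2881] len 0.030254338512682197 yaw of x 170.2271592817678
[ 0.496  -0.2907]
bpl mid [0.6169 0.0728] len 0.15078470836386468 yaw of x -0.890283115845079
bsd mid [ 0.6133 -0.1271] len 0.14149437297802286 yaw of x -1.444407146193697
btape [ 0.6165 -0.0278] [[ 0.643  -0.0049]
 [ 0.6424 -0.0513]
 [ 0.59   -0.0505]
 [ 0.5905 -0.0045]]
tray [ 0.6132 -0.0291] [[ 0.7125  0.122 ]
 [ 0.7033 -0.1853]
 [ 0.5157 -0.1819]
 [ 0.5213  0.1286]]
blue [[0.4512 0.0089]
 [0.4485 0.0359]
 [0.375  0.2123]
 [0.5028 0.2925]]
```

Call:
servo_tool([
  {"linear":[0.28,-0.14,0],"turn":[0,0,-52],"jaw":70},
  {"linear":[0.28,-0.14,0],"turn":[0,0,-52],"jaw":70},
  {"linear":[0.28,-0.14,0],"turn":[0,0,-52],"jaw":70},
  {"linear":[0.28,-0.14,0],"turn":[0,0,-52],"jaw":70},
  {"linear":[0.28,-0.14,0],"turn":[0,0,-52],"jaw":70},
  {"linear":[0.28,-0.14,0],"turn":[0,0,-52],"jaw":70},
  {"linear":[0.28,-0.14,0],"turn":[0,0,-52],"jaw":70},
  {"linear":[0.28,-0.14,0],"turn":[0,0,-52],"jaw":70},
])

```text
time_s: 0.82
ee_pos: [0.433, 0.3868, 0.2307]
tcp_rot: [179.9, 0.0, 21.6]
force: [0.0, 0.4, 1.2]
opening: 0.0599
```

Call:
servo_tool([
  {"linear":[0.184,-0.098,-0.04],"turn":[0,0,-37],"jaw":70},
  {"linear":[0.184,-0.098,-0.04],"turn":[0,0,-37],"jaw":70},
  {"linear":[0.184,-0.098,-0.04],"turn":[0,0,-37],"jaw":70},
  {"linear":[0.184,-0.098,-0.04],"turn":[0,0,-37],"jaw":70},
  {"linear":[0.184,-0.098,-0.04],"turn":[0,0,-37],"jaw":70},
  {"linear":[0.184,-0.098,-0.04],"turn":[0,0,-37],"jaw":70},
  {"linear":[0.184,-0.098,-0.04],"turn":[0,0,-37],"jaw":70},
  {"linear":[0.184,-0.098,-0.04],"turn":[0,0,-37],"jaw":70},
])

```text
time_s: 1.48
ee_pos: [0.6135, 0.2911, 0.1908]
tcp_rot: [180.0, 0.1, -14.7]
force: [-0.5, 1.0, 1.1]
opening: 0.0599
```

```bash
python3 - <<'E'
from h import *
o=env.get_obs();print(o['ee_pos'],o['tcp_rot'],o['joint_pos'])
save('wrist','w1.png',None,1.25)
E
```

```text
[0.61353177 0.29110525 0.19077738] [ 1.79969395e+02  6.36368402e-02 -1.47475427e+01] [2.53757630e+01 2.30953071e+01 2.72560762e+01 9.42291526e+01
 1.76073630e-02 1.30123278e+02]
```

View pics/w1.png

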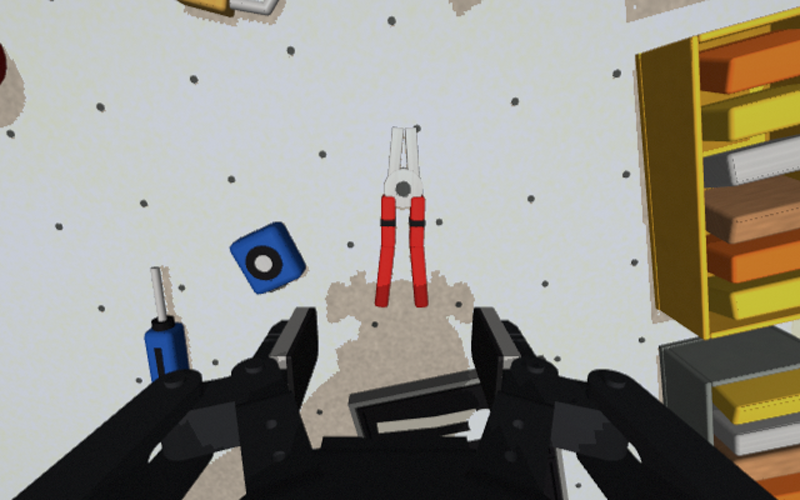

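The wrist view, in 1.25x pixels, shows the red pliers upright between the fingers. Jaw tip is at (404,128) and the grip ends are at (382,305) and (421,305). The blue tape at left is well clear.

```bash
python3 - <<'E'
from h import *
o=env.get_obs()
q=pix('wrist',np.array([(404,128),(401.5,305)])/1.25,.01,o)[:,:2];d=q[0]-q[1]
print(q.mean(0),np.hypot(*d),np.degrees(np.arctan2(d[1],d[0])), q.mean(0)-o['ee_pos'][:2],o['ee_pos'])
E
```

```text
[0.620247  0.2895702] 0.1506611596275965 74.87363586625013 [ 0.00715355 -0.00220609] [0.61309345 0.29177629 0.19154073]
```

Call:
servo_tool([
  {"linear":[0.0055,-0.002,-0.04],"turn":[0,0,-0.5],"jaw":70},
  {"linear":[0.0055,-0.002,-0.08],"turn":[0,0,-0.5],"jaw":70},
  {"linear":[0.0055,-0.002,-0.12],"turn":[0,0,-0.5],"jaw":70},
  {"linear":[0.0055,-0.002,-0.15],"turn":[0,0,-0.5],"jaw":70},
  {"linear":[0.0055,-0.002,-0.17],"turn":[0,0,-0.5],"jaw":70},
  {"linear":[0.0055,-0.002,-0.18],"turn":[0,0,-0.5],"jaw":70},
  {"linear":[0.0055,-0.002,-0.186],"turn":[0,0,-0.5],"jaw":70},
  {"linear":[0.0055,-0.002,-0.186],"turn":[0,0,-0.5],"jaw":70},
])

```text
time_s: 2.2
ee_pos: [0.6187, 0.29, 0.0056]
tcp_rot: [-180.0, -0.0, -15.2]
force: [-0.2, 0.0, 0.2]
opening: 0.0598
```

Call:
servo_tool([
  {"linear":[0,0,0],"turn":[0,0,0],"jaw":20},
  {"linear":[0,0,0],"turn":[0,0,0],"jaw":20},
  {"linear":[0,0,0],"turn":[0,0,0],"jaw":20},
  {"linear":[0,0,0],"turn":[0,0,0],"jaw":20},
  {"linear":[0,0,0],"turn":[0,0,0],"jaw":20},
  {"linear":[0,0,0],"turn":[0,0,0],"jaw":20},
  {"linear":[0,0,0],"turn":[0,0,0],"jaw":20},
], force=50)

```text
time_s: 2.78
ee_pos: [0.6203, 0.2899, 0.0079]
tcp_rot: [-179.8, -0.1, -15.3]
force: [-1.6, 0.9, 6.6]
opening: 0.0345
```

Call:
servo_tool([
  {"linear":[0,0,0.03],"turn":[0,0,0],"jaw":20},
  {"linear":[0,0,0.06],"turn":[0,0,0],"jaw":20},
  {"linear":[0,0,0.09],"turn":[0,0,0],"jaw":20},
  {"linear":[0,-0.02,0.1],"turn":[0,0,7],"jaw":20},
  {"linear":[0,-0.04,0.1],"turn":[0,0,14],"jaw":20},
  {"linear":[0,-0.06,0.1],"turn":[0,0,21],"jaw":20},
  {"linear":[0,-0.08,0.1],"turn":[0,0,28],"jaw":20},
  {"linear":[0,-0.1,0.1],"turn":[0,0,35],"jaw":20},
])

```text
time_s: 3.45
ee_pos: [0.6194, 0.1883, 0.106]
tcp_rot: [180.0, -0.0, 20.1]
force: [0.5, 0.1, -3.3]
opening: 0.0343
```

Call:
servo_tool([
  {"linear":[0,-0.02,0],"turn":[0,0,7],"jaw":20},
  {"linear":[0,-0.04,0],"turn":[0,0,14],"jaw":20},
  {"linear":[0,-0.06,0],"turn":[0,0,21],"jaw":20},
  {"linear":[0,-0.08,0],"turn":[0,0,28],"jaw":20},
  {"linear":[0,-0.1,0],"turn":[0,0,35],"jaw":20},
  {"linear":[0,-0.115,0],"turn":[0,0,42],"jaw":20},
  {"linear":[0,-0.115,0],"turn":[0,0,49],"jaw":20},
  {"linear":[0,-0.115,0],"turn":[0,0,56],"jaw":20},
])

```text
time_s: 4.12
ee_pos: [0.6195, 0.073, 0.106]
tcp_rot: [180.0, -0.0, 75.9]
force: [0.1, 0.2, -2.7]
opening: 0.0343
```

Call:
servo_tool([
  {"linear":[0,0,0],"turn":[0,0,7],"jaw":20},
  {"linear":[0,0,0],"turn":[0,0,13],"jaw":20},
  {"linear":[0,0,0],"turn":[0,0,13],"jaw":20},
])

```text
time_s: 4.37
ee_pos: [0.6195, 0.074, 0.1059]
tcp_rot: [180.0, -0.0, 89.0]
force: [0.5, -0.1, -2.4]
opening: 0.0343
```

```bash
python3 - <<'E'
from h import *
o=env.get_obs();print(o['ee_pos'],o['tcp_rot'],o['joint_pos'],o['opening'])
save('wrist','w2.png',None,1.25)
E
```

```text
[0.61946329 0.07404736 0.10587559] [ 1.79959198e+02 -4.01471273e-03  8.89531701e+01] [ 6.81722412e+00  1.44008049e+01  6.92299007e+00  8.24812181e+01
 -1.60563772e-03  7.86405488e+00] 0.03430323203170238
```

View pics/w2.png

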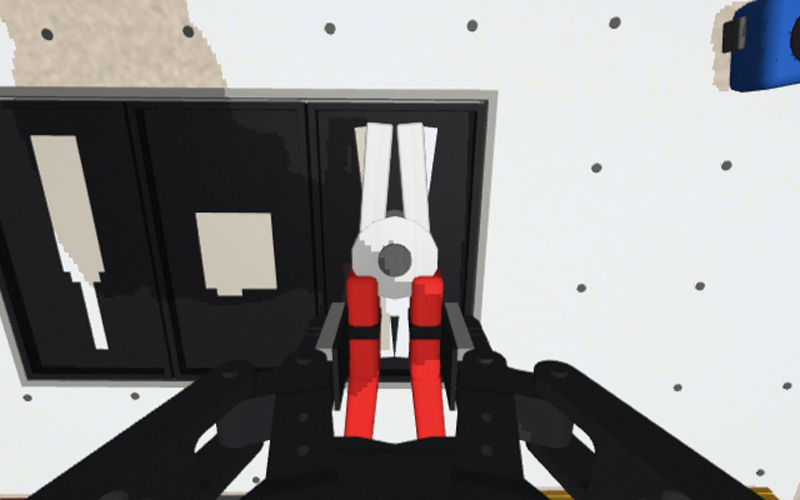

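The pliers are held straight, jaw tip at (394,123) and pivot at (394,260). The tape outline has corners (196,213), (271,212), (277,290) and (206,290). The screwdriver outline runs from its butt mid (53.5,136) to its tip (102,349).

```bash
python3 - <<'E'
from h import *
o=env.get_obs();np.set_printoptions(precision=4,suppress=True)
f=lambda l,z:pix('wrist',np.array(l)/1.25,z,o)[:,:2]
q=f([(102,349),(53.5,136)],.009);d=q[0]-q[1];print('sd',q.mean(0),np.hypot(*d),np.degrees(np.arctan2(d[1],d[0])))
q=f([(196,213),(271,212),(277,290),(206,290)],.009);print('tape',q.mean(0),q)
q=f([(394,123)],.107);print('jaw tip',q);q=f([(394,260)],.116);print('pivot',q)
q=f([(434,126),(357,128)],.009);print('outline jaw.end',q)
q=f([(497,92),(0,90),(23,383)],.016);print('tray edges',q)
E
```

```text
sd [ 0.6138 -0.1248] 0.13929730297236656 -2.074549423459113
tape [ 0.6171 -0.0255] [[ 0.5913 -0.0475]
 [ 0.5918 -0.0015]
 [ 0.6432 -0.0035]
 [ 0.642  -0.0496]]
jaw tip [[0.5438 0.075 ]]
pivot [[0.5894 0.0738]]
outline jaw.end [[0.5441 0.0979]
 [0.5441 0.0536]]
tray edges [[ 0.5273  0.1315]
 [ 0.5196 -0.139 ]
 [ 0.7039 -0.1813]]
```

Call:
servo_tool([
  {"linear":[-0.001,0,-0.03],"turn":[0,0,-0.8],"jaw":20},
  {"linear":[-0.001,0,-0.055],"turn":[0,0,-0.8],"jaw":20},
  {"linear":[-0.001,0,-0.07],"turn":[0,0,-0.8],"jaw":20},
  {"linear":[-0.001,0,-0.08],"turn":[0,0,-0.8],"jaw":20},
  {"linear":[-0.001,0,-0.084],"turn":[0,0,-0.8],"jaw":20},
  {"linear":[-0.001,0,-0.087],"turn":[0,0,-0.8],"jaw":20},
  {"linear":[-0.001,0,-0.087],"turn":[0,0,-0.8],"jaw":20},
])

```text
time_s: 5.0
ee_pos: [0.6187, 0.0743, 0.0188]
tcp_rot: [180.0, -0.0, 87.8]
force: [0.1, -0.4, -2.5]
opening: 0.0343
```

Call:
servo_tool([
  {"linear":[0,0,0.001],"turn":[0,0,0],"jaw":55},
  {"linear":[0,0,0.001],"turn":[0,0,0],"jaw":55},
  {"linear":[0,0,0.001],"turn":[0,0,0],"jaw":55},
  {"linear":[0,0,0.001],"turn":[0,0,0],"jaw":55},
  {"linear":[0,0,0.02],"turn":[0,0,0],"jaw":55},
  {"linear":[0,0,0.06],"turn":[0,0,0],"jaw":55},
  {"linear":[0,0,0.1],"turn":[0,0,0],"jaw":55},
  {"linear":[0,0,0.14],"turn":[0,0,0],"jaw":55},
])

```text
time_s: 5.67
ee_pos: [0.6178, 0.0742, 0.1601]
tcp_rot: [-180.0, 0.0, 87.9]
force: [1.8, 0.3, 0.8]
opening: 0.0467
```

Call:
servo_tool([
  {"linear":[-0.013,-0.038,0.01],"turn":[0,0,-1],"jaw":95},
  {"linear":[-0.026,-0.076,0.01],"turn":[0,0,-2],"jaw":95},
  {"linear":[-0.039,-0.114,0.01],"turn":[0,0,-3],"jaw":95},
  {"linear":[-0.052,-0.152,0.01],"turn":[0,0,-4],"jaw":95},
  {"linear":[-0.065,-0.19,0.01],"turn":[0,0,-5],"jaw":95},
  {"linear":[-0.078,-0.228,0.01],"turn":[0,0,-6],"jaw":95},
  {"linear":[-0.091,-0.266,0.01],"turn":[0,0,-7],"jaw":95},
  {"linear":[-0.104,-0.304,0.01],"turn":[0,0,-8],"jaw":95},
])

```text
time_s: 6.33
ee_pos: [0.5134, -0.2315, 0.169]
tcp_rot: [179.9, 0.0, 79.8]
force: [1.0, -0.1, -0.8]
opening: 0.0811
```

Call:
servo_tool([
  {"linear":[-0.011,-0.035,0],"turn":[0,0,0],"jaw":95},
  {"linear":[-0.018,-0.061,0],"turn":[0,0,0],"jaw":95},
  {"linear":[-0.018,-0.061,0],"turn":[0,0,0],"jaw":95},
  {"linear":[-0.018,-0.061,0],"turn":[0,0,0],"jaw":95},
])

```text
time_s: 6.67
ee_pos: [0.4958, -0.2921, 0.1685]
tcp_rot: [180.0, 0.0, 79.7]
force: [0.3, 0.4, -0.2]
opening: 0.081
```

```bash
python3 - <<'E'
from h import *
o=env.get_obs();print(o['ee_pos'],o['tcp_rot'],o['joint_pos'],o['opening'])
save('wrist','w3.png',None,1.25)
E
```

```text
[ 0.49575661 -0.29210422  0.16853975] [1.79977338e+02 1.46226551e-03 7.97363008e+01] [-3.05101759e+01  7.61047444e+00  5.99283791e+00  8.83605959e+01
  6.47039286e-03 -2.02464757e+01] 0.08101409921301386
```

View pics/w3.png

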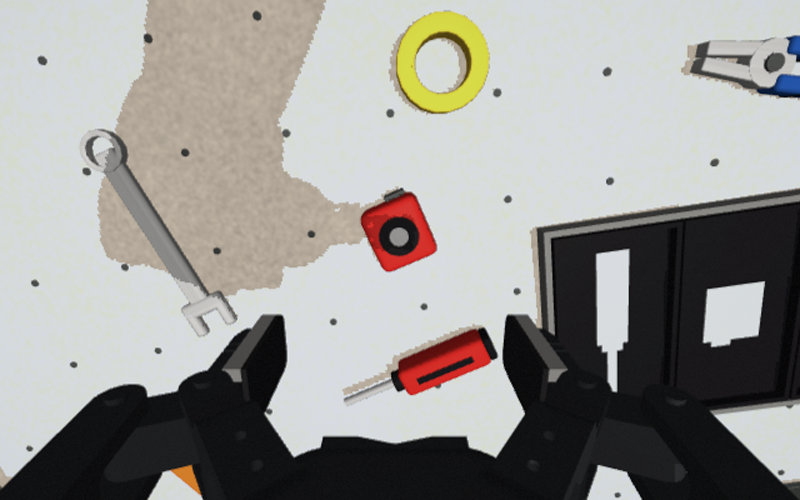

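The wrist view shows the red tape disc at (399,236), its right top edge (414,193)-(436,248), bottom edge (390,270)-(437,250), and hook at (394,194). The red screwdriver runs from its tip (346,400) to the butt at about (488,344).

```bash
python3 - <<'E'
from h import *
o=env.get_obs();np.set_printoptions(precision=4,suppress=True)
f=lambda l,z:pix('wrist',np.array(l)/1.25,z,o)[:,:2]
a=lambda d:np.degrees(np.arctan2(d[1],d[0]))
q=f([(399,236),(414,193),(436,248),(390,270),(437,250)],.028);print('tape',q[0],a(q[1]-q[2]),a(q[4]-q[3]), q[0]-o['ee_pos'][:2])
q=f([(346,400),(488,344)],.013);print('sd',q.mean(0),np.hypot(*(q[0]-q[1])),a(q[0]-q[1]))
E
```

```text
tape [ 0.4976 -0.2887] -167.68862347338325 104.07040912619975 [0.0015 0.0024]
sd [ 0.6244 -0.2965] 0.1341593060118631 -75.60771364258072
```

Call:
servo_tool([
  {"linear":[0.001,0.003,-0.02],"turn":[0,0,7],"jaw":90},
  {"linear":[0.001,0.003,-0.05],"turn":[0,0,14],"jaw":90},
  {"linear":[0.001,0.003,-0.08],"turn":[0,0,21],"jaw":90},
  {"linear":[0.001,0.003,-0.11],"turn":[0,0,23.5],"jaw":90},
  {"linear":[0.001,0.003,-0.135],"turn":[0,0,23.5],"jaw":90},
  {"linear":[0.001,0.003,-0.155],"turn":[0,0,23.5],"jaw":90},
  {"linear":[0.001,0.003,-0.162],"turn":[0,0,23.5],"jaw":90},
  {"linear":[0.001,0.003,-0.162],"turn":[0,0,23.5],"jaw":90},
])

```text
time_s: 7.38
ee_pos: [0.4967, -0.2861, 0.0047]
tcp_rot: [-179.9, -0.1, 103.5]
force: [-0.2, 0.1, -0.2]
opening: 0.077
```

Call:
servo_tool([
  {"linear":[0,0,0],"turn":[0,0,0],"jaw":30},
  {"linear":[0,0,0],"turn":[0,0,0],"jaw":30},
  {"linear":[0,0,0],"turn":[0,0,0],"jaw":30},
  {"linear":[0,0,0],"turn":[0,0,0],"jaw":30},
  {"linear":[0,0,0],"turn":[0,0,0],"jaw":30},
  {"linear":[0,0,0],"turn":[0,0,0],"jaw":30},
  {"linear":[0,0,0],"turn":[0,0,0],"jaw":30},
], force=50)

```text
time_s: 7.97
ee_pos: [0.4985, -0.2883, 0.0085]
tcp_rot: [179.8, 0.1, 103.4]
force: [0.4, 1.3, 7.5]
opening: 0.0448
```

Call:
servo_tool([
  {"linear":[0,0,0.035],"turn":[0,0,0],"jaw":30},
  {"linear":[0,0,0.07],"turn":[0,0,0],"jaw":30},
  {"linear":[0.01,0.025,0.1],"turn":[0,0,-3],"jaw":30},
  {"linear":[0.025,0.06,0.1],"turn":[0,0,-6],"jaw":30},
  {"linear":[0.04,0.095,0.1],"turn":[0,0,-9],"jaw":30},
  {"linear":[0.055,0.13,0.1],"turn":[0,0,-12],"jaw":30},
  {"linear":[0.07,0.165,0.1],"turn":[0,0,-15.4],"jaw":30},
  {"linear":[0.085,0.2,0.1],"turn":[0,0,-15.4],"jaw":30},
])

```text
time_s: 8.63
ee_pos: [0.583, -0.0862, 0.1073]
tcp_rot: [179.9, 0.0, 87.8]
force: [0.7, -0.2, -1.1]
opening: 0.0445
```

Call:
servo_tool([
  {"linear":[0.015,0.03,0],"turn":[0,0,0],"jaw":30},
  {"linear":[0.0345,0.06,0],"turn":[0,0,0],"jaw":30},
  {"linear":[0.0345,0.06,0],"turn":[0,0,0],"jaw":30},
  {"linear":[0.0345,0.06,0],"turn":[0,0,0],"jaw":30},
])

```text
time_s: 8.97
ee_pos: [0.6174, -0.0262, 0.1065]
tcp_rot: [180.0, 0.0, 88.2]
force: [-0.2, -0.9, -2.0]
opening: 0.0448
```

```bash
python3 - <<'E'
from h import *
o=env.get_obs();print(o['ee_pos'],o['tcp_rot'],o['opening'])
save('wrist','w4.png',None,1.25)
E
```

```text
[ 0.61743176 -0.02615951  0.10653538] [1.79980400e+02 4.42967200e-03 8.81562466e+01] 0.044763839128234055
```

View pics/w4.png

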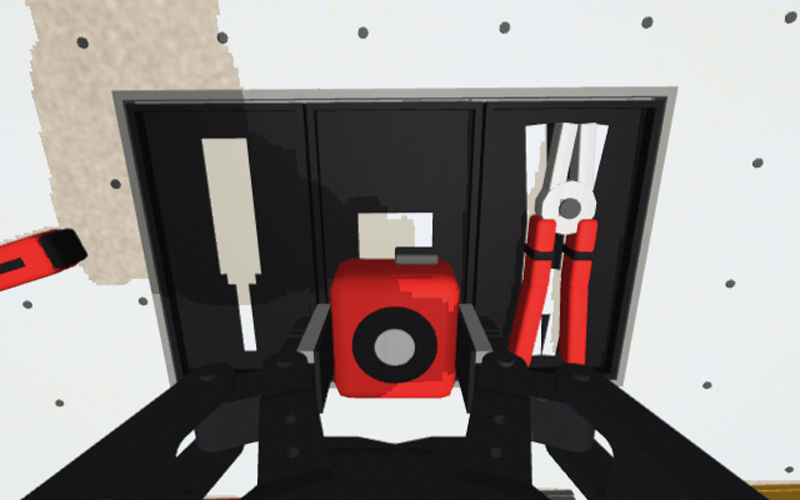

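The pliers lie flat in their bay, jaw tip mid (577,124) and grip ends (520,362) and (575,362). The tape is held square with its disc at (395,347), and its outline's top edge shows at (358-433, 213).

```bash
python3 - <<'E'
from h import *
o=env.get_obs();np.set_printoptions(precision=4,suppress=True)
f=lambda l,z:pix('wrist',np.array(l)/1.25,z,o)[:,:2]
a=lambda d:np.degrees(np.arctan2(d[1],d[0]))
print('tape held',f([(395,347)],.126))
q=f([(358,213),(433,213)],.009);print('outline edge mid',q.mean(0),a(q[1]-q[0]))
q=f([(577,124),(548,362)],.019);print('pliers',q,q.mean(0),np.hypot(*(q[0]-q[1])),a(q[0]-q[1]))
q=f([(567,125)],.009);print('pl outline end',q)
q=f([(250,350),(225,139)],.009);print('sd outline',q,q.mean(0),np.hypot(*(q[0]-q[1])),a(q[0]-q[1]))
E
```

```text
tape held [[ 0.6156 -0.028 ]]
outline edge mid [ 0.5919 -0.0267] 88.0683616258549
pliers [[0.5434 0.0751]
 [0.6932 0.0708]] [0.6183 0.0729] 0.14986497533661058 178.3581063477144
pl outline end [[0.5437 0.0738]]
sd outline [[ 0.6835 -0.1292]
 [ 0.5448 -0.1245]] [ 0.6142 -0.1268] 0.1388082202240974 -1.940789154842034
```

Call:
servo_tool([
  {"linear":[0.001,0,-0.03],"turn":[0,0,0],"jaw":30},
  {"linear":[0.001,0,-0.055],"turn":[0,0,0],"jaw":30},
  {"linear":[0.001,0,-0.07],"turn":[0,0,0],"jaw":30},
  {"linear":[0.001,0,-0.08],"turn":[0,0,0],"jaw":30},
  {"linear":[0.001,0,-0.084],"turn":[0,0,0],"jaw":30},
  {"linear":[0.001,0,-0.087],"turn":[0,0,0],"jaw":30},
  {"linear":[0.001,0,-0.087],"turn":[0,0,0],"jaw":30},
])

```text
time_s: 9.6
ee_pos: [0.6179, -0.0283, 0.0199]
tcp_rot: [180.0, 0.0, 88.0]
force: [0.7, -0.7, -0.2]
opening: 0.0451
```

Call:
servo_tool([
  {"linear":[0,0,0.001],"turn":[0,0,0],"jaw":65},
  {"linear":[0,0,0.001],"turn":[0,0,0],"jaw":65},
  {"linear":[0,0,0.001],"turn":[0,0,0],"jaw":65},
  {"linear":[0,0,0.001],"turn":[0,0,0],"jaw":65},
  {"linear":[0,0,0.02],"turn":[0,0,0],"jaw":65},
  {"linear":[0,0,0.06],"turn":[0,0,0],"jaw":65},
  {"linear":[0,0,0.1],"turn":[0,0,0],"jaw":65},
  {"linear":[0,0,0.14],"turn":[0,0,0],"jaw":65},
])

```text
time_s: 10.27
ee_pos: [0.6173, -0.0277, 0.161]
tcp_rot: [-180.0, -0.0, 88.0]
force: [1.2, 0.2, 0.3]
opening: 0.0553
```

Call:
servo_tool([
  {"linear":[0,-0.035,0],"turn":[0,0,-7],"jaw":70},
  {"linear":[0,-0.07,0],"turn":[0,0,-14],"jaw":70},
  {"linear":[0,-0.105,0],"turn":[0,0,-21],"jaw":70},
  {"linear":[0,-0.14,0],"turn":[0,0,-28],"jaw":70},
  {"linear":[0,-0.175,0],"turn":[0,0,-35],"jaw":70},
  {"linear":[0,-0.21,0],"turn":[0,0,-42],"jaw":70},
  {"linear":[0.004,-0.24,0],"turn":[0,0,-49],"jaw":70},
  {"linear":[0.004,-0.26,0],"turn":[0,0,-56],"jaw":70},
])

```text
time_s: 10.93
ee_pos: [0.6217, -0.2907, 0.1592]
tcp_rot: [180.0, -0.0, 31.6]
force: [0.1, 0.5, 0.4]
opening: 0.0598
```

Call:
servo_tool([
  {"linear":[0,0,-0.03],"turn":[0,0,-7],"jaw":70},
  {"linear":[0,0,-0.06],"turn":[0,0,-14],"jaw":70},
  {"linear":[0,0,-0.075],"turn":[0,0,-17.4],"jaw":70},
  {"linear":[0,0,-0.075],"turn":[0,0,-17.4],"jaw":70},
  {"linear":[0,0,-0.075],"turn":[0,0,-17.4],"jaw":70},
])

```text
time_s: 11.35
ee_pos: [0.6214, -0.2876, 0.0841]
tcp_rot: [-179.9, 0.1, 14.7]
force: [0.3, 0.2, 1.1]
opening: 0.06
```

```bash
python3 - <<'E'
from h import *
o=env.get_obs();print(o['ee_pos'],o['tcp_rot'],o['opening'])
save('wrist','w5.png',None,1.25)
E
```

```text
[ 0.6214203  -0.28755326  0.08405772] [-1.79949948e+02  5.87980872e-02  1.47331384e+01] 0.05996812769934828
```

View pics/w5.png

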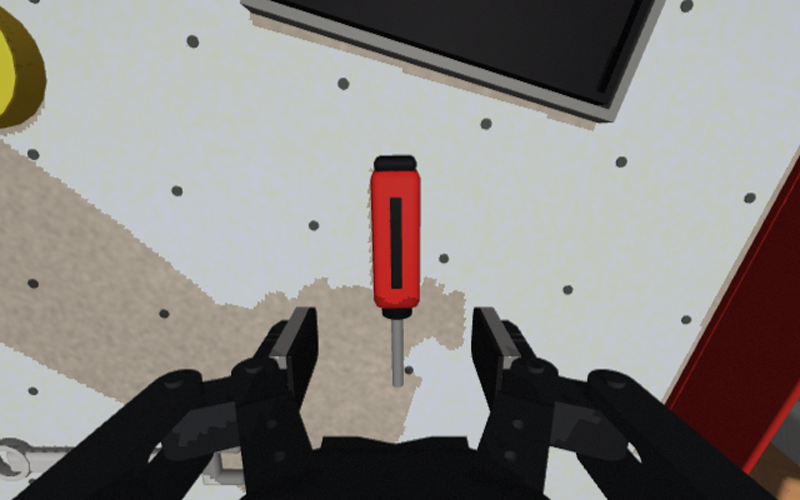

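The screwdriver is centred between the fingers, butt at (396,157) and blade tip at (398,386), and it is aligned with the tool.

```bash
python3 - <<'E'
from h import *
o=env.get_obs();np.set_printoptions(precision=4,suppress=True)
q=pix('wrist',np.array([(398,386),(396,157)])/1.25,[.013,.018],o)[:,:2];d=q[0]-q[1]
print(q,q.mean(0),np.hypot(*d),np.degrees(np.arctan2(d[1],d[0])),o['ee_pos'])
E
```

```text
[[ 0.6452 -0.3661]
 [ 0.6078 -0.23  ]] [ 0.6265 -0.298 ] 0.1410439971242474 -74.65730862864251 [ 0.6221 -0.2878  0.0856]
```

Call:
servo_tool([
  {"linear":[0.002,0,-0.025],"turn":[0,0,0.4],"jaw":70},
  {"linear":[0.002,0,-0.045],"turn":[0,0,0.4],"jaw":70},
  {"linear":[0.002,0,-0.06],"turn":[0,0,0.4],"jaw":70},
  {"linear":[0.002,0,-0.072],"turn":[0,0,0.4],"jaw":70},
  {"linear":[0.002,0,-0.078],"turn":[0,0,0.4],"jaw":70},
  {"linear":[0.002,0,-0.078],"turn":[0,0,0.4],"jaw":70},
])

```text
time_s: 11.9
ee_pos: [0.6238, -0.2877, 0.0061]
tcp_rot: [-180.0, 0.0, 15.1]
force: [0.0, -0.6, -0.1]
opening: 0.06
```

Call:
servo_tool([
  {"linear":[0,0,0],"turn":[0,0,0],"jaw":10},
  {"linear":[0,0,0],"turn":[0,0,0],"jaw":10},
  {"linear":[0,0,0],"turn":[0,0,0],"jaw":10},
  {"linear":[0,0,0],"turn":[0,0,0],"jaw":10},
  {"linear":[0,0,0],"turn":[0,0,0],"jaw":10},
  {"linear":[0,0,0],"turn":[0,0,0],"jaw":10},
  {"linear":[0,0,0],"turn":[0,0,0],"jaw":10},
  {"linear":[0,0,0],"turn":[0,0,0],"jaw":10},
], force=45)

```text
time_s: 12.57
ee_pos: [0.6246, -0.2882, 0.008]
tcp_rot: [179.9, -0.1, 15.0]
force: [-0.9, 0.3, 6.8]
opening: 0.0253
```

Call:
servo_tool([
  {"linear":[0,0,0.04],"turn":[0,0,0],"jaw":10},
  {"linear":[0,0,0.08],"turn":[0,0,0],"jaw":10},
  {"linear":[0,0.02,0.1],"turn":[0,0,7],"jaw":10},
  {"linear":[-0.004,0.04,0.1],"turn":[0,0,14],"jaw":10},
  {"linear":[-0.008,0.06,0.1],"turn":[0,0,21],"jaw":10},
  {"linear":[-0.012,0.08,0.1],"turn":[0,0,28],"jaw":10},
  {"linear":[-0.016,0.1,0.1],"turn":[0,0,35],"jaw":10},
  {"linear":[-0.02,0.12,0.1],"turn":[0,0,42],"jaw":10},
])

```text
time_s: 13.23
ee_pos: [0.6035, -0.1669, 0.1066]
tcp_rot: [180.0, -0.0, 57.3]
force: [0.3, 0.6, 0.0]
opening: 0.0246
```

Call:
servo_tool([
  {"linear":[0,0.02,0],"turn":[0,0,7],"jaw":10},
  {"linear":[0,0.042,0],"turn":[0,0,14],"jaw":10},
  {"linear":[0,0.042,0],"turn":[0,0,21],"jaw":10},
  {"linear":[0,0.042,0],"turn":[0,0,28],"jaw":10},
  {"linear":[0,0.042,0],"turn":[0,0,31],"jaw":10},
  {"linear":[0,0.042,0],"turn":[0,0,31],"jaw":10},
  {"linear":[0,0.042,0],"turn":[0,0,31],"jaw":10},
])

```text
time_s: 13.82
ee_pos: [0.6038, -0.1258, 0.1065]
tcp_rot: [180.0, 0.0, 87.9]
force: [0.8, -0.3, -1.7]
opening: 0.025
```

```bash
python3 - <<'E'
from h import *
o=env.get_obs();print(o['ee_pos'],o['tcp_rot'],o['opening'])
save('wrist','w6.png',None,1.25)
E
```

```text
[ 0.60377206 -0.12578108  0.10646952] [1.79990875e+02 1.38653824e-03 8.78820155e+01] 0.025024707245724163
```

View pics/w6.png

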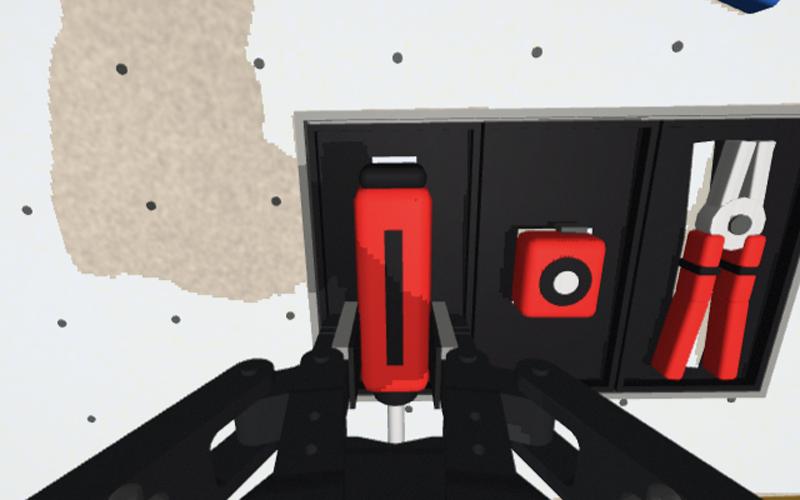

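The screwdriver is held straight with its butt at (392,165). Its outline butt shows at (395,157). The tape lies flat with its disc at (566,283), and the pliers have not moved.

```bash
python3 - <<'E'
from h import *
o=env.get_obs();np.set_printoptions(precision=4,suppress=True)
f=lambda l,z:pix('wrist',np.array(l)/1.25,z,o)[:,:2]
print('butt',f([(392,165)],.113),'outline butt',f([(395,157)],.009),'tape',f([(566,283)],.037))
q=f([(756,141),(697,377)],.019);print('pliers',q.mean(0))
E
```

```text
butt [[ 0.5416 -0.1252]] outline butt [[ 0.5453 -0.1241]] tape [[ 0.6174 -0.0291]]
pliers [0.6196 0.075 ]
```

Call:
servo_tool([
  {"linear":[0.002,0,-0.03],"turn":[0,0,0],"jaw":10},
  {"linear":[0.002,0,-0.055],"turn":[0,0,0],"jaw":10},
  {"linear":[0.002,0,-0.07],"turn":[0,0,0],"jaw":10},
  {"linear":[0.002,0,-0.08],"turn":[0,0,0],"jaw":10},
  {"linear":[0.002,0,-0.084],"turn":[0,0,0],"jaw":10},
  {"linear":[0.002,0,-0.087],"turn":[0,0,0],"jaw":10},
  {"linear":[0.002,0,-0.087],"turn":[0,0,0],"jaw":10},
])

```text
time_s: 14.45
ee_pos: [0.6061, -0.1259, 0.0197]
tcp_rot: [180.0, 0.0, 88.0]
force: [-0.0, 0.2, -0.4]
opening: 0.0253
```

Call:
servo_tool([
  {"linear":[0,0,0.001],"turn":[0,0,0],"jaw":50},
  {"linear":[0,0,0.001],"turn":[0,0,0],"jaw":50},
  {"linear":[0,0,0.001],"turn":[0,0,0],"jaw":50},
  {"linear":[0,0,0.001],"turn":[0,0,0],"jaw":50},
  {"linear":[0,0,0.02],"turn":[0,0,0],"jaw":50},
  {"linear":[0,0,0.06],"turn":[0,0,0],"jaw":50},
  {"linear":[0,0,0.1],"turn":[0,0,0],"jaw":50},
  {"linear":[0,0,0.14],"turn":[0,0,0],"jaw":50},
])

```text
time_s: 15.12
ee_pos: [0.6053, -0.1257, 0.161]
tcp_rot: [-180.0, -0.0, 88.0]
force: [1.3, -0.8, 0.8]
opening: 0.0427
```

Call:
servo_tool([
  {"linear":[-0.04,0,0.02],"turn":[0,0,0],"jaw":50},
  {"linear":[-0.08,0,0.04],"turn":[0,0,0],"jaw":50},
  {"linear":[-0.12,0,0.06],"turn":[0,0,0],"jaw":50},
  {"linear":[-0.12,0,0.06],"turn":[0,0,0],"jaw":50},
  {"linear":[-0.12,0,0.06],"turn":[0,0,0],"jaw":50},
])

```text
time_s: 15.53
ee_pos: [0.4847, -0.126, 0.2224]
tcp_rot: [179.7, 0.1, 88.0]
force: [0.6, 0.2, 0.2]
opening: 0.0428
```

```bash
python3 - <<'E'
from h import *
save('top','top3.png',(170,110,500,280),2.4)
E
```

```text
(no output)
```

View pics/top3.png

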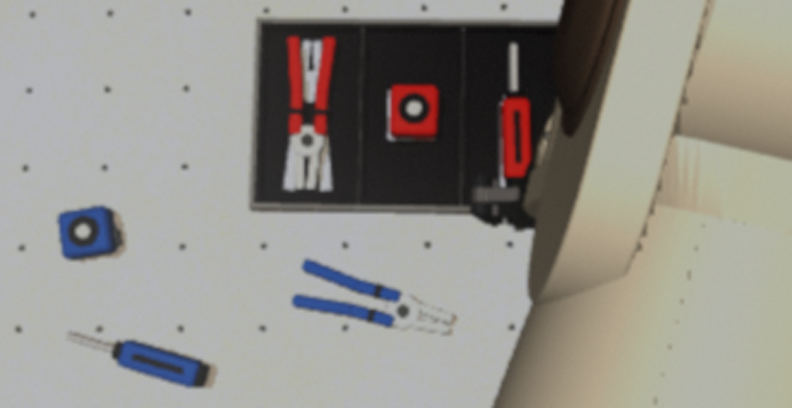

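The top view shows all three red tools on their outlines and the blue tools at the same pixels as before. Screwdriver tip is at (514,43), the tape disc at (413,107), and the pliers' ends at (312,38) and (307,188). I'll compute the offsets and hand in.

```bash
python3 - <<'E'
from h import *
np.set_printoptions(precision=4,suppress=True)
P=lambda l,z:pix('top',(np.array(l,float)+.5)/2.4-.5+[170,110],z)[:,:2]
print('tape',P([(413,107)],.037),'vs .6168 -.0265')
print('pl',P([(312,38),(307,188)],.018).mean(0),'vs .618 .0738')
print('sd tip',P([(514,43)],.022),'outline tip .6835 -.129 ; handle mid',P([(516,138)],.035),'expect .586 -.126')
o=env.get_obs();print(o['time_s'],o['force']);env.finish_job()
E
```

```text
tape [[ 0.6163 -0.0289]] vs .6168 -.0265
pl [0.6172 0.072 ] vs .618 .0738
sd tip [[ 0.6829 -0.1283]] outline tip .6835 -.129 ; handle mid [[ 0.5854 -0.1262]] expect .586 -.126
15.5833 [ 0.0912 -0.021  -1.1183]
the job is handed in; nothing more can be done
```

I laid the red pliers, screwdriver and tape measure in their own bays and handed the job in at 15.6 s of the 88 s allowed. No verdict is reported.

- **Position:** in the last top view each red tool is within about 3 mm of its outline's middle (limit 15 mm). That is about 2 mm for the pliers, 2.5 mm for the tape, and 1 mm at the points measured on the screwdriver.
- **Alignment and rest:** the pliers measured along their bay when checked. The screwdriver was released along its own, and all three appear to lie flat. The gripper was open and clear of everything at hand-in.
- **Blue tools:** all three sit at the same pixels as at the start.

The wrist and top cameras agreed to within about 3 mm. The arm partly hid the screwdriver in the last view, so its blade tip and handle were measured but its butt end was not. No check failed.

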